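# Mesh a splined hub onto a gear drive's shaft

## Task

Pick up the hexagonal steel hub and fit it, upright, over the splined shaft of the gear drive: press it down lightly and rock it round until its teeth mesh with the shaft's, then push it fully home against the shoulder and let go. Never force it: keep the push under about 25 N, and leave the screwdriver and the flux tin where they lie.

Things in the scene. Friction and masses are not known exactly. Their poses are not given: they have to be found in the camera images.
- hub: Loose splined coupling hub of bare steel, standing upright on the bench: a hexagonal tube 50 mm across flats (58 mm across corners), 44 mm tall, about 0.25 kg, wall 5 mm, bore right through. Origin: centre of its underside, z up along the bore. Its flats face 30, 90, 150 ... degrees from its x axis, so its y axis is square to two flats. Grip it from above across two parallel flats.
- hub_mouth (a point): Centre of the hub's bore at its underside (same frame as the hub). Six straight teeth, 6.2 mm wide, point inward from the middle of the six flats and run from the underside to 3 mm below the top. The bore is 28.4 mm from tooth tip to tooth tip and 40 mm across between the teeth.
- drive: Gear drive bolted to the bench, its shaft pointing straight up: aluminium base plate 110 x 110 x 8 mm, round ribbed grey housing 88 mm in diameter, 51 mm high, black connector on its +x side. Origin: centre of the base plate's underside, on the shaft's axis, z up. Shaft and shoulder are spring-loaded: they sink from about 5 N of push, 1.2 N per mm, and bottom solidly after 8 mm (14 N).
- shoulder (a point): Centre of the top face of the steel shoulder, a flange 55 mm in diameter on the shaft's axis, on which the hub's underside rests when fully home; 64 mm above the bench when not pressed, sinking with the shaft and rising again when let go. An unmeshed hub stands on the tooth tops, 20 mm above it. z up; the axes do not turn with the shaft.
- tooth_tops (a point): Point on the shaft's axis level with the flat tops of its teeth, 20 mm above the shoulder. Core 26 mm in diameter, six straight teeth 6.5 mm wide, 37 mm across. They stand at any angle, different each time and not told here (the axes do not turn with them), repeat every 60 degrees, and mesh only within about 4 degrees. Gearing holds the shaft against 0.4 N m, so light rubbing does not turn it.
- nose_tip (a point): Top of the shaft's plain nose, 34 mm above the shoulder, on the axis. The nose is 26 mm in diameter from the tooth tops up to 25 mm above the shoulder, then tapers to 9 mm at its tip. It centres the hub's bore (1.2 mm play each side) before the teeth meet. Axes as for the shoulder.
- screwdriver: Loose screwdriver with red handle, 175 mm long, 19 mm thick, lying on the bench between hub and drive; origin at the middle of its length, on the bench. Not to be disturbed.
- flux_tin: Loose round tin, 51 mm in diameter, 18 mm high, farther back on the bench; origin at the centre of its underside. Not to be disturbed.
Mind the look-alikes: they are no part of the job. What is shaped like the hub but blue is not meant.

How it is judged:
By the outcome, as a careful person would: the job done as asked, in the order asked, and still so for the second after the job is handed in, with the robot touching nothing.
It also fails if it takes over 58 s, if anything falls off the work surface, if the arm or the gripper's body presses on something with over 40 N, if the wrist force passes 120 N, or if a joint passes its speed limit or range.

## Robot

A 6-joint arm with a two-finger parallel gripper is mounted at the origin on a cart in front of the work surface, level with it; the furniture and walls round the work are solid. World frame = base frame: x ahead of the robot, y to its left, z up, the work surface at z = 0. Lengths are in m, angles in rad, forces in N, time in s.
With the tool pointing down it reaches from about 0.325 to 0.775 m from the base axis. Payload 5.5 kg.
Tool frame: the origin (TCP) lies on the front face of the gripper's body, between the roots of the fingers; the fingertips stand 73 mm ahead of it and the grasp point (between the pads) lies 54 mm ahead of it; z points along the fingers, y is the line along which they close (so a half turn about z gives the same grasp; the last joint's range is limited). The gripper opens to 85 mm and grips with 20 to 120 N. Pads are 22 mm wide; open, the fingers measure 114 mm over their backs; the gripper's body (76 mm by 85 mm) begins 54 mm behind the grasp point. The pads swing forward as they close: fully open they stand 13 mm farther back than shut.
Start: joints at [1.183, 0.091, 1.231, -0, 1.82, -0.057], TCP at [0.195, 0.567, 0.304] pointing down, gripper open.
Joint ranges: [-2.87, 2.87], [-0.86, 2.18], [0.17, 2.46], [-1.51, 4.65], [0.06, 2.69], [-2.65, 2.65]. Speed limits (rad/s): [2.57, 2.57, 3.01, 3.14, 3.14, 3.14].

## Interface

Orientations are given as a unit quaternion [x, y, z, w].
In Python, from rig import sensors, cams, order gives the robot as it stands. The module is installed in compiled form; this text tells all that it offers.
- The arm moves only by the tool jog_arm, never from a script. Its argument "plan" is a list of rows, each an object of numbers: "tx", "ty", "tz": the shift along the tool's x, y, z as a fraction of full scale; "ax", "ay", "az": the turn, a rotation vector about the tool's x, y, z as a fraction of full scale; "jaw": the opening, from 0 (shut) to 1 (fully open). A call has 1 to 8 rows; each row is the pose to reach, as a shift and turn from the pose commanded when the call began, along the tool's axes at that moment, turning the shorter way round; what a row does not reach only later rows make up. Full scale, the value 1, is 0.2 m for a shift and 360 degrees for a turn. A row lasts 1/12 s, in which the tool goes at most 41.7 mm and 7.16 degrees, less where a joint would pass 70% of its speed; a pose out of reach is approached as far as the arm can. A call with a number of a shift or a turn outside -1 to 1 is refused whole. A call with a gripper value outside its range is refused whole. The fingers move at their own pace and stop on an object; the grip force is fixed at half the most. Time passes only in rows, so rows that repeat a pose let the fingers close. It gives the time, the measured TCP pose, the force, the opening and the grip force at its end, in the units of the state.
- sensors.sense(): the state, without advancing time (a new reading comes with each control period).
- cams.get_image(name): name is "side" or "top"; returns a dict with "img" (400x640x3 uint8, red, green, blue), "range_z" (400x640 float32, m along the optical axis (not along the pixel's ray), 0 where there is no reading), "fx", "fy", "cx", "cy" (pixels), "R" (3x3) and "t" (3): a world point X has camera coordinates R X + t. Camera axes: x right, y down, z forward; pixel columns grow to the right and rows downward; lengths in m; the calibration is good to about 2 mm. A picture is of the moment at which its call begins.
- order.hand_in(): hands the job in; it is judged then, once.
The state is a dict: "time": time; "joint_positions": joint angles; "joint_vel": joint speeds; "tau": joint torques, N m; "position": TCP position; "tcp_rot": TCP orientation; "wrist_force": force on the tool from outside, world axes, zero at the start; "torque": the same for the moment, N m; "grip_width": finger opening in m; "grasp_force": force on a finger pad.
Only numpy, scipy, OpenCV 4.12 (cv2) and the standard library are available. Lean on these libraries where they do the work, as an engineer would, in place of code of your own. Each camera call takes 0.05 s, during which the arm holds its last target. There are 200 camera calls.

## Working session

There is one attempt and no reset: what is moved stays moved. The work goes in short steps, Python scripts to look and compute and a tool call to move; the robot and the scene stay as the last step left them, time stands still between calls to the robot, and variables do not carry over. Pictures are saved under pics/ and viewed, at most 10 in all, crops included, and the job is handed in when it is done.

Besides the shell and the picture viewer there is one more tool, called after "Call:" as name(argument=value, ...), one argument or row to a line, values as JSON. jog_arm: Moves the arm, as the interface text tells. Shift numbers are shares of 0.2 m and turn numbers shares of 360 degrees, none past 1 either way. Its arguments: {"type":"object","properties":{"plan":{"type":"array","items":{"type":"object","properties":{"tx":{"type":"number","minimum":-1,"maximum":1},"ty":{"type":"number","minimum":-1,"maximum":1},"tz":{"type":"number","minimum":-1,"maximum":1},"ax":{"type":"number","minimum":-1,"maximum":1},"ay":{"type":"number","minimum":-1,"maximum":1},"az":{"type":"number","minimum":-1,"maximum":1},"jaw":{"type":"number"}}}}},"required":["plan"]}

```bash
mkdir -p pics; python3 - <<'E'
from rig import sensors,cams
import cv2,numpy as np
for n in("top","side"):
    d=cams.get_image(n); np.savez(f"{n}0.npz",**d); cv2.imwrite(f"pics/{n}0.png",d["img"][:,:,::-1])
    print(n,d["fx"],d["cx"],d["cy"],(-d["R"].T@d["t"]).round(3),d["R"].round(3).tolist())
s=sensors.sense();print(s)
E
```

```text
top 453.1446671525232 317.32394195778994 205.0171470770579 [0.431 0.103 0.913] [[-0.001, -1.0, 0.027], [-0.982, -0.005, -0.189], [0.189, -0.026, -0.982]]
side 407.3612553475071 322.62572151420613 192.95040344607258 [-0.06  -0.282  0.479] [[0.511, -0.86, -0.004], [-0.38, -0.221, -0.898], [0.771, 0.461, -0.44]]
{'time': 0.1, 'joint_positions': array([ 1.18330356e+00,  9.18070113e-02,  1.23176733e+00,  1.74843387e-05,
        1.81984607e+00, -5.67142540e-02]), 'joint_vel': array([-1.11863420e-03, -1.40885282e-03, -1.50833842e-03,  1.55996449e-05,
       -9.53661280e-04, -6.39327782e-04]), 'tau': array([ 2.60517671e-03, -4.60218000e+01, -4.19217038e+01, -9.27492067e-06,
        1.07149771e-02,  2.49078744e-05]), 'position': array([0.1948223 , 0.56734745, 0.30284876]), 'tcp_rot': array([ 1.64634101e-01,  9.86354286e-01, -8.89562108e-04, -2.09576884e-04]), 'wrist_force': array([0.05041859, 0.13079858, 0.88467534]), 'torque': array([-0.02470713,  0.0707226 ,  0.00542151]), 'grasp_force': 0.0, 'grip_width': 0.08570611037715874}
```

View pics/top0.png

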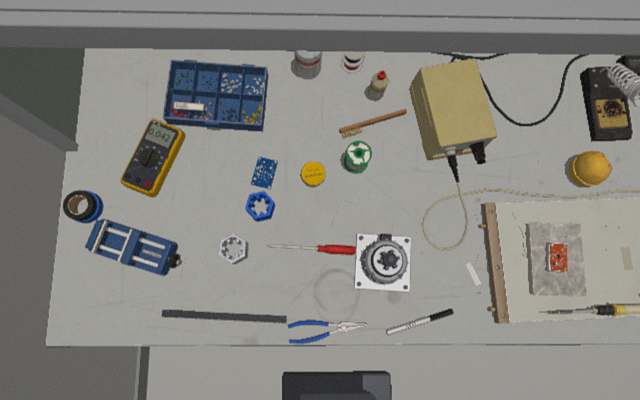

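View pics/side0.png

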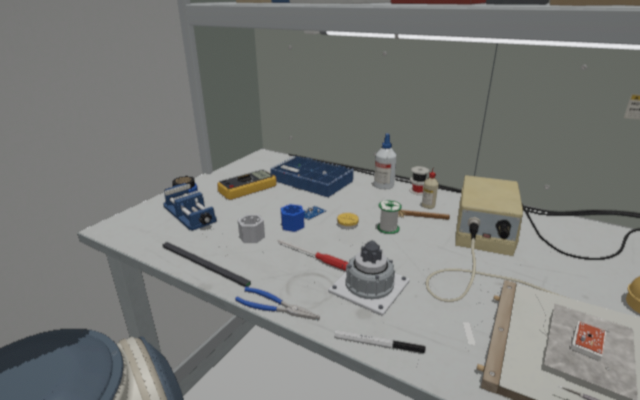

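The top view shows the steel hub at about (233,248), the blue decoy at (261,206), and the drive at (384,261) with the screwdriver's red handle at (340,249) beside it. The side view agrees: hub (252,229), drive shaft (372,252). The arm is out of view.

```bash
cat > h.py <<'E'
import numpy as np,cv2
def ray(d,u,v,z):
    R,t=d["R"],d["t"];c=-R.T@t
    r=R.T@np.array([(u-d["cx"])/d["fx"],(v-d["cy"])/d["fy"],1.]);return c+r*(z-c[2])/r[2]
def cloud(d):
    z=d["range_z"];v,u=np.indices(z.shape)
    P=np.stack([(u-d["cx"])/d["fx"]*z,(v-d["cy"])/d["fy"]*z,z],-1)
    return (P-d["t"])@d["R"]
def proj(d,X):
    p=d["R"]@X+d["t"];return d["fx"]*p[0]/p[2]+d["cx"],d["fy"]*p[1]/p[2]+d["cy"]
E
python3 - <<'E'
from h import *
for n,(hu,hv),(du,dv) in(("top",(233,248),(385,258)),("side",(252,229),(372,262))):
    d=dict(np.load(n+"0.npz"));P=cloud(d);v,u=np.indices(P.shape[:2])
    m=(abs(u-hu)<26)&(abs(v-hv)<26)&(d["range_z"]>0)
    for lo,hi in((.035,.052),(.01,.052)):
        k=m&(P[...,2]>lo)&(P[...,2]<hi);q=P[k]
        print(n,"hub",k.sum(),q.mean(0).round(4),q.min(0).round(4),q.max(0).round(4), cv2.minAreaRect(q[:,:2].astype(np.float32)*1000))
    m=(abs(u-du)<45)&(abs(v-dv)<45)&(d["range_z"]>0)
    for lo,hi in((.045,.056),(.058,.068),(.079,.088),(.09,.105)):
        k=m&(P[...,2]>lo)&(P[...,2]<hi);q=P[k]
        if len(q)>3:print(n,"drv",lo,k.sum(),q.mean(0).round(4),((q.min(0)+q.max(0))/2).round(4),np.ptp(q,axis=0).round(3))
d=dict(np.load("top0.npz"));im=d["img"][:,:,::-1]
a=cv2.resize(im[218:278,203:263],(400,400),interpolation=3);b=cv2.resize(im[231:291,355:415],(400,400),interpolation=3)
cv2.imwrite("pics/c0.png",np.hstack([a,b]))
E
```

```text
top hub 339 [0.513  0.2432 0.0438] [0.4854 0.2176 0.0351] [0.5409 0.2682 0.0486] ((513.0214233398438, 242.43154907226562), (55.24237823486328, 49.811187744140625), 60.83522415161133)
top hub 464 [0.513  0.2421 0.0382] [0.485  0.2174 0.01  ] [0.5409 0.2682 0.0486] ((512.9573364257812, 242.3167724609375), (55.50522994995117, 49.811187744140625), 60.83522415161133)
top drv 0.045 750 [ 0.4878 -0.048   0.0514] [ 0.4899 -0.052   0.0505] [0.084 0.083 0.011]
top drv 0.058 421 [ 0.4881 -0.0486  0.0648] [ 0.4894 -0.0512  0.063 ] [0.054 0.055 0.01 ]
top drv 0.079 76 [ 0.4894 -0.0485  0.0846] [ 0.4898 -0.0509  0.0834] [0.035 0.036 0.009]
top drv 0.09 145 [ 0.4894 -0.0503  0.0953] [ 0.4892 -0.0512  0.0959] [0.024 0.024 0.011]
side hub 252 [0.5126 0.2419 0.0403] [0.4861 0.2169 0.035 ] [0.542  0.2699 0.0445] ((514.3511352539062, 244.51368713378906), (58.35292053222656, 48.964393615722656), 61.3576774597168)
side hub 570 [0.5087 0.2382 0.031 ] [0.4857 0.2169 0.01  ] [0.542  0.2699 0.0445] ((513.8271484375, 243.59939575195312), (56.305145263671875, 52.34528732299805), 3.2297234535217285)
side drv 0.045 554 [ 0.4725 -0.0591  0.0498] [ 0.486  -0.0515  0.0504] [0.074 0.079 0.011]
side drv 0.058 320 [ 0.4792 -0.0548  0.0626] [ 0.4877 -0.0504  0.063 ] [0.051 0.054 0.01 ]
side drv 0.079 110 [ 0.4821 -0.0534  0.0832] [ 0.4887 -0.0513  0.0836] [0.033 0.036 0.009]
side drv 0.09 79 [ 0.487  -0.0524  0.0938] [ 0.4889 -0.0507  0.0941] [0.017 0.022 0.008]
```

View pics/c0.png

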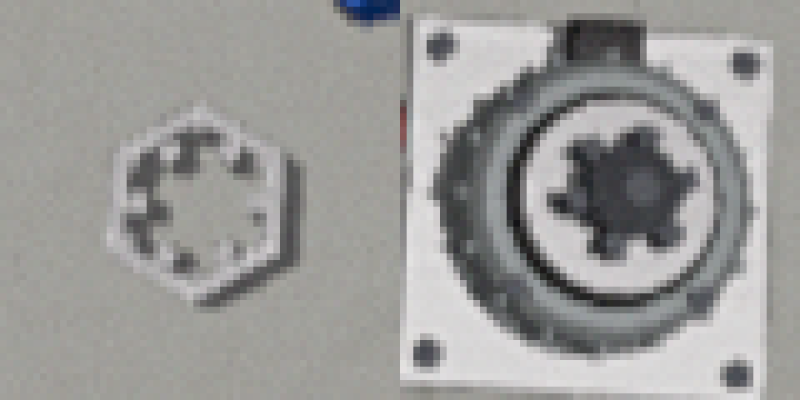

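```bash
python3 - <<'E'
from h import *
H=np.array([.513,.2425]);D=np.array([.4893,-.051])
def harm(q,c): 
    a=np.arctan2(*(q[:,:2]-c).T[::-1]);s=np.exp(6j*a).mean();return np.degrees(np.angle(s))/6,abs(s)
for n in("top","side"):
    d=dict(np.load(n+"0.npz"));P=cloud(d)
    r=np.hypot(*(P[...,:2]-D).transpose(2,0,1))
    for lo,r0 in((.074,.0145),(.080,.0145),(.080,.0155)):
        k=(r>r0)&(r<.02)&(P[...,2]>lo)&(P[...,2]<.09);print(n,"shaft",k.sum(),harm(P[k],D))
    r=np.hypot(*(P[...,:2]-H).transpose(2,0,1))
    k=(r>.0265)&(r<.031)&(P[...,2]>.03)&(P[...,2]<.05);print("hub corner",k.sum(),harm(P[k],H))
    k=(r>.0145)&(r<.019)&(P[...,2]>.033)&(P[...,2]<.05);print("hub teeth",k.sum(),harm(P[k],H))
d=dict(np.load("top0.npz"))
# dark shaft pixels cast on plane z=.084
g=d["img"].max(2).astype(int);v,u=np.indices(g.shape)
Q=np.array([ray(d,a,b,.084)[:2] for a,b in zip(u.ravel(),v.ravel())]).reshape(*g.shape,2)
r=np.hypot(*(Q-D).transpose(2,0,1))
for t in(90,110,130):
    k=(r>.0145)&(r<.019)&(g<t);print("img",t,k.sum(),harm(Q[k],D))
q=ray(d,268,246,.005);print("driver tip",q, "blue",ray(d,261,206,.044))
E
```

```text
top shaft 59 (np.float64(-18.988847127907906), np.float64(0.7343941272167187))
top shaft 50 (np.float64(-18.998758736843442), np.float64(0.7699365315323307))
top shaft 40 (np.float64(-18.35143272420705), np.float64(0.7912474683005428))
hub corner 25 (np.float64(0.5150950225771788), np.float64(0.862579119395197))
hub teeth 57 (np.float64(-29.175732091169802), np.float64(0.7392915061837398))
side shaft 68 (np.float64(-19.575928868802148), np.float64(0.7953991342932564))
side shaft 32 (np.float64(-20.34453040756312), np.float64(0.7719782491051773))
side shaft 25 (np.float64(-20.571947912907433), np.float64(0.7948734597832781))
hub corner 24 (np.float64(2.2908149677039207), np.float64(0.6557373839320493))
hub teeth 31 (np.float64(28.340435779852445), np.float64(0.709818919570174))
img 90 40 (np.float64(-17.073269946270177), np.float64(0.33390065011971576))
img 110 62 (np.float64(-18.163262495359074), np.float64(0.2982267895602392))
img 130 72 (np.float64(-18.411085725070897), np.float64(0.3350952987649963))
driver tip [0.52186087 0.17769517 0.005     ] blue [0.59584769 0.18963815 0.044     ]
```

Call:
jog_arm(
  plan=[
    {"az":-0.055},
    {"az":-0.055},
    {"az":-0.055,"jaw":0.8},
    {"az":-0.055,"jaw":0.8},
  ],
)

```text
validation failed for argument at $.pl...
```

Call:
jog_arm(
  plan=[
    {"tx":0,"ty":0,"tz":0,"ax":0,"ay":0,"az":-0.055,"jaw":0.8},
    {"tx":0,"ty":0,"tz":0,"ax":0,"ay":0,"az":-0.055,"jaw":0.8},
    {"tx":0,"ty":0,"tz":0,"ax":0,"ay":0,"az":-0.055,"jaw":0.8},
    {"tx":0,"ty":0,"tz":0,"ax":0,"ay":0,"az":-0.055,"jaw":0.8},
  ],
)

```text
time: 0.43
position: [0.1948, 0.5674, 0.3032]
tcp_rot: [-0.009, 1.0, -0.001, -0.0]
wrist_force: [-0.2, 0.4, 0.3]
grip_width: 0.0683
grasp_force: 0.0
```

Call:
jog_arm(
  plan=[
    {"tx":-0.13,"ty":-0.14,"tz":0,"ax":0,"ay":0,"az":0,"jaw":0.8},
    {"tx":-0.26,"ty":-0.28,"tz":0,"ax":0,"ay":0,"az":0,"jaw":0.8},
    {"tx":-0.39,"ty":-0.42,"tz":0,"ax":0,"ay":0,"az":0,"jaw":0.8},
    {"tx":-0.52,"ty":-0.56,"tz":0,"ax":0,"ay":0,"az":0,"jaw":0.8},
    {"tx":-0.65,"ty":-0.7,"tz":0,"ax":0,"ay":0,"az":0,"jaw":0.8},
    {"tx":-0.78,"ty":-0.83,"tz":0,"ax":0,"ay":0,"az":0,"jaw":0.8},
  ],
)

```text
time: 0.93
position: [0.3542, 0.4022, 0.3037]
tcp_rot: [-0.006, 1.0, -0.0, -0.0]
wrist_force: [0.5, 0.2, -0.1]
grip_width: 0.0682
grasp_force: 0.0
```

Call:
jog_arm(
  plan=[
    {"tx":-0.13,"ty":-0.14,"tz":0,"ax":0,"ay":0,"az":0,"jaw":0.8},
    {"tx":-0.26,"ty":-0.28,"tz":0,"ax":0,"ay":0,"az":0,"jaw":0.8},
    {"tx":-0.39,"ty":-0.42,"tz":0,"ax":0,"ay":0,"az":0,"jaw":0.8},
    {"tx":-0.52,"ty":-0.56,"tz":0,"ax":0,"ay":0,"az":0,"jaw":0.8},
    {"tx":-0.65,"ty":-0.7,"tz":0,"ax":0,"ay":0,"az":0,"jaw":0.8},
    {"tx":-0.78,"ty":-0.83,"tz":0,"ax":0,"ay":0,"az":0,"jaw":0.8},
    {"tx":-0.78,"ty":-0.83,"tz":0,"ax":0,"ay":0,"az":0,"jaw":0.8},
  ],
)

```text
time: 1.52
position: [0.5152, 0.2353, 0.3027]
tcp_rot: [-0.002, 1.0, -0.001, 0.0]
wrist_force: [-0.6, 0.4, -0.2]
grip_width: 0.0685
grasp_force: 0.0
```

Call:
jog_arm(
  plan=[
    {"tx":0.01,"ty":0.036,"tz":0.15,"ax":0,"ay":0,"az":0,"jaw":0.8},
    {"tx":0.01,"ty":0.036,"tz":0.3,"ax":0,"ay":0,"az":0,"jaw":0.8},
    {"tx":0.01,"ty":0.036,"tz":0.45,"ax":0,"ay":0,"az":0,"jaw":0.8},
    {"tx":0.01,"ty":0.036,"tz":0.6,"ax":0,"ay":0,"az":0,"jaw":0.8},
    {"tx":0.01,"ty":0.036,"tz":0.75,"ax":0,"ay":0,"az":0,"jaw":0.8},
    {"tx":0.01,"ty":0.036,"tz":0.75,"ax":0,"ay":0,"az":0,"jaw":0.8},
  ],
)

```text
time: 2.02
position: [0.5064, 0.2464, 0.1459]
tcp_rot: [-0.006, 1.0, -0.002, -0.006]
wrist_force: [-0.1, -0.9, -2.0]
grip_width: 0.0686
grasp_force: 0.0
```

```bash
python3 - <<'E'
from rig import sensors,cams
from h import *
d=cams.get_image("side"); np.savez("s1.npz",**d)
print(sensors.sense()["position"],sensors.sense()["tcp_rot"])
cv2.imwrite("pics/s1.png",cv2.resize(d["img"][130:290,150:350,::-1],(750,600),interpolation=3))
E
```

```text
[0.50756392 0.2467918  0.14975705] [-0.00641208  0.99997071 -0.001541   -0.00388474]
```

View pics/s1.png

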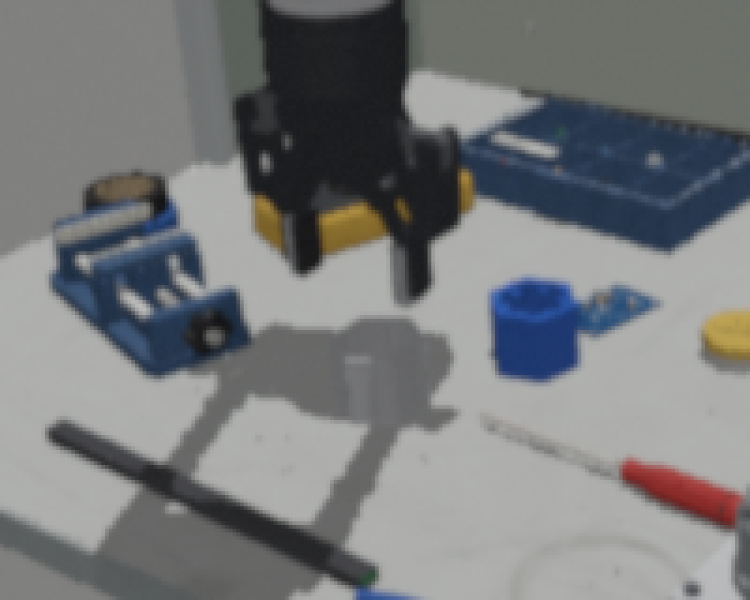

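The open gripper (tips near (300,265) and (410,295)) hangs above the hub (crop (385,370)). It is clear of the blue hub and the screwdriver tip (485,415). I let it settle first.

Call:
jog_arm(
  plan=[
    {"tx":0,"ty":0,"tz":0,"ax":0,"ay":0,"az":0,"jaw":0.8},
    {"tx":0,"ty":0,"tz":0,"ax":0,"ay":0,"az":0,"jaw":0.8},
    {"tx":0,"ty":0,"tz":0,"ax":0,"ay":0,"az":0,"jaw":0.8},
    {"tx":0,"ty":0,"tz":0,"ax":0,"ay":0,"az":0,"jaw":0.8},
  ],
)

```text
time: 2.4
position: [0.5105, 0.2477, 0.1563]
tcp_rot: [-0.007, 1.0, 0.001, 0.002]
wrist_force: [0.5, -0.2, 0.0]
grip_width: 0.0686
grasp_force: 0.0
```

Call:
jog_arm(
  plan=[
    {"tx":-0.012,"ty":-0.026,"tz":0.06,"ax":0,"ay":0,"az":0,"jaw":0.8},
    {"tx":-0.012,"ty":-0.026,"tz":0.12,"ax":0,"ay":0,"az":0,"jaw":0.8},
    {"tx":-0.012,"ty":-0.026,"tz":0.18,"ax":0,"ay":0,"az":0,"jaw":0.8},
    {"tx":-0.012,"ty":-0.026,"tz":0.24,"ax":0,"ay":0,"az":0,"jaw":0.8},
    {"tx":-0.012,"ty":-0.026,"tz":0.3,"ax":0,"ay":0,"az":0,"jaw":0.8},
    {"tx":-0.012,"ty":-0.026,"tz":0.35,"ax":0,"ay":0,"az":0,"jaw":0.8},
    {"tx":-0.012,"ty":-0.026,"tz":0.36,"ax":0,"ay":0,"az":0,"jaw":0.8},
    {"tx":-0.012,"ty":-0.026,"tz":0.36,"ax":0,"ay":0,"az":0,"jaw":0.8},
  ],
)

```text
time: 3.07
position: [0.5115, 0.2419, 0.0803]
tcp_rot: [-0.007, 1.0, -0.0, -0.001]
wrist_force: [0.0, 0.1, -1.2]
grip_width: 0.0683
grasp_force: 0.0
```

Call:
jog_arm(
  plan=[
    {"tx":0,"ty":0,"tz":0,"ax":0,"ay":0,"az":0,"jaw":0.8},
    {"tx":0,"ty":0,"tz":0,"ax":0,"ay":0,"az":0,"jaw":0.8},
    {"tx":0,"ty":0,"tz":0,"ax":0,"ay":0,"az":0,"jaw":0.8},
  ],
)

```text
time: 3.32
position: [0.5126, 0.2424, 0.0829]
tcp_rot: [-0.007, 1.0, 0.0, 0.001]
wrist_force: [-0.5, -0.5, 0.3]
grip_width: 0.0683
grasp_force: 0.0
```

Call:
jog_arm(
  plan=[
    {"tx":0,"ty":0,"tz":0,"ax":0,"ay":0,"az":0,"jaw":0.5},
    {"tx":0,"ty":0,"tz":0,"ax":0,"ay":0,"az":0,"jaw":0.5},
    {"tx":0,"ty":0,"tz":0,"ax":0,"ay":0,"az":0,"jaw":0.5},
    {"tx":0,"ty":0,"tz":0,"ax":0,"ay":0,"az":0,"jaw":0.5},
    {"tx":0,"ty":0,"tz":0,"ax":0,"ay":0,"az":0,"jaw":0.5},
    {"tx":0,"ty":0,"tz":0,"ax":0,"ay":0,"az":0,"jaw":0.5},
  ],
)

```text
time: 3.82
position: [0.5126, 0.2424, 0.0829]
tcp_rot: [-0.007, 1.0, 0.0, 0.001]
wrist_force: [-0.1, 0.9, 5.4]
grip_width: 0.0492
grasp_force: 63.4
```

Call:
jog_arm(
  plan=[
    {"tx":0,"ty":0,"tz":-0.05,"ax":0,"ay":0,"az":0,"jaw":0.5},
    {"tx":0,"ty":0,"tz":-0.15,"ax":0,"ay":0,"az":0,"jaw":0.5},
    {"tx":0,"ty":0,"tz":-0.27,"ax":0,"ay":0,"az":0,"jaw":0.5},
    {"tx":0,"ty":0,"tz":-0.4,"ax":0,"ay":0,"az":0.014,"jaw":0.5},
    {"tx":0,"ty":0,"tz":-0.53,"ax":0,"ay":0,"az":0.028,"jaw":0.5},
    {"tx":0,"ty":0,"tz":-0.64,"ax":0,"ay":0,"az":0.042,"jaw":0.5},
    {"tx":0,"ty":0,"tz":-0.7,"ax":0,"ay":0,"az":0.055,"jaw":0.5},
    {"tx":0,"ty":0,"tz":-0.7,"ax":0,"ay":0,"az":0.055,"jaw":0.5},
  ],
)

```text
time: 4.48
position: [0.5128, 0.2423, 0.2256]
tcp_rot: [0.166, 0.986, 0.001, 0.002]
wrist_force: [0.2, 0.9, -2.2]
grip_width: 0.049
grasp_force: 62.9
```

Call:
jog_arm(
  plan=[
    {"tx":0,"ty":0,"tz":0,"ax":0,"ay":0,"az":0,"jaw":0.5},
    {"tx":0,"ty":0,"tz":0,"ax":0,"ay":0,"az":0,"jaw":0.5},
    {"tx":0,"ty":0,"tz":0,"ax":0,"ay":0,"az":0,"jaw":0.5},
  ],
)

```text
time: 4.73
position: [0.5115, 0.2418, 0.2196]
tcp_rot: [0.164, 0.986, -0.001, -0.002]
wrist_force: [0.4, 1.3, -2.0]
grip_width: 0.0494
grasp_force: 62.9
```

Call:
jog_arm(
  plan=[
    {"tx":-0.02,"ty":-0.08,"tz":0,"ax":0,"ay":0,"az":0,"jaw":0.5},
    {"tx":-0.047,"ty":-0.18,"tz":0,"ax":0,"ay":0,"az":0,"jaw":0.5},
    {"tx":-0.074,"ty":-0.29,"tz":0,"ax":0,"ay":0,"az":0,"jaw":0.5},
    {"tx":-0.1,"ty":-0.4,"tz":0,"ax":0,"ay":0,"az":0,"jaw":0.5},
    {"tx":-0.13,"ty":-0.5,"tz":0,"ax":0,"ay":0,"az":0,"jaw":0.5},
    {"tx":-0.157,"ty":-0.61,"tz":0,"ax":0,"ay":0,"az":0,"jaw":0.5},
    {"tx":-0.184,"ty":-0.712,"tz":0,"ax":0,"ay":0,"az":0,"jaw":0.5},
  ],
)

```text
time: 5.32
position: [0.5, 0.0943, 0.2202]
tcp_rot: [0.164, 0.986, -0.0, -0.001]
wrist_force: [0.8, 0.4, -2.9]
grip_width: 0.0494
grasp_force: 62.9
```

Call:
jog_arm(
  plan=[
    {"tx":-0.027,"ty":-0.11,"tz":0,"ax":0,"ay":0,"az":0,"jaw":0.5},
    {"tx":-0.054,"ty":-0.22,"tz":0,"ax":0,"ay":0,"az":0,"jaw":0.5},
    {"tx":-0.08,"ty":-0.33,"tz":0,"ax":0,"ay":0,"az":0,"jaw":0.5},
    {"tx":-0.11,"ty":-0.44,"tz":0,"ax":0,"ay":0,"az":0,"jaw":0.5},
    {"tx":-0.14,"ty":-0.55,"tz":0,"ax":0,"ay":0,"az":0,"jaw":0.5},
    {"tx":-0.167,"ty":-0.64,"tz":0,"ax":0,"ay":0,"az":0,"jaw":0.5},
    {"tx":-0.184,"ty":-0.712,"tz":0,"ax":0,"ay":0,"az":0,"jaw":0.5},
    {"tx":-0.184,"ty":-0.712,"tz":0,"ax":0,"ay":0,"az":0,"jaw":0.5},
  ],
)

```text
time: 5.98
position: [0.4885, -0.0534, 0.2203]
tcp_rot: [0.166, 0.986, -0.001, -0.001]
wrist_force: [0.3, 0.2, -2.1]
grip_width: 0.0491
grasp_force: 63.0
```

Call:
jog_arm(
  plan=[
    {"tx":0,"ty":0,"tz":0,"ax":0,"ay":0,"az":0,"jaw":0.5},
    {"tx":0,"ty":0,"tz":0,"ax":0,"ay":0,"az":0,"jaw":0.5},
    {"tx":0,"ty":0,"tz":0,"ax":0,"ay":0,"az":0,"jaw":0.5},
    {"tx":0,"ty":0,"tz":0,"ax":0,"ay":0,"az":0,"jaw":0.5},
  ],
)

```text
time: 6.32
position: [0.4892, -0.0503, 0.2216]
tcp_rot: [0.164, 0.986, 0.0, -0.0]
wrist_force: [-0.3, -0.4, -1.9]
grip_width: 0.0494
grasp_force: 63.0
```

```bash
python3 - <<'E'
from rig import sensors,cams
from h import *
for n in("side","top"):
    d=cams.get_image(n); np.savez(n+"2.npz",**d)
    P=cloud(d);s=sensors.sense()
    print(n,s["position"].round(4),s["tcp_rot"].round(4),[np.round(proj(d,np.array(X))) for X in((.4892,-.051,.098),(.4892,-.051,.14))])
    if n=="side":cv2.imwrite("pics/s2.png",cv2.resize(d["img"][130:290,280:480,::-1],(750,600),interpolation=3))
    r=np.hypot(P[...,0]-.49,P[...,1]+.051);k=(r<.033)&(P[...,2]>.125)&(P[...,2]<.19)&(d["img"].min(2)>90);q=P[k]
    if k.sum():print(k.sum(),q.min(0).round(4),q.max(0).round(4))
E
```

```text
side [ 0.4893 -0.0504  0.2217] [ 1.639e-01  9.865e-01  1.000e-04 -1.000e-04] [array([372., 241.]), array([373., 219.])]
926 [ 0.4631 -0.0792  0.1379] [ 0.5168 -0.019   0.1878]
top [ 0.4893 -0.0505  0.2218] [ 1.641e-01  9.865e-01  0.000e+00 -1.000e-04] [array([391., 259.]), array([396., 258.])]
25 [ 0.4638 -0.0422  0.144 ] [ 0.4888 -0.0183  0.1858]
```

View pics/s2.png

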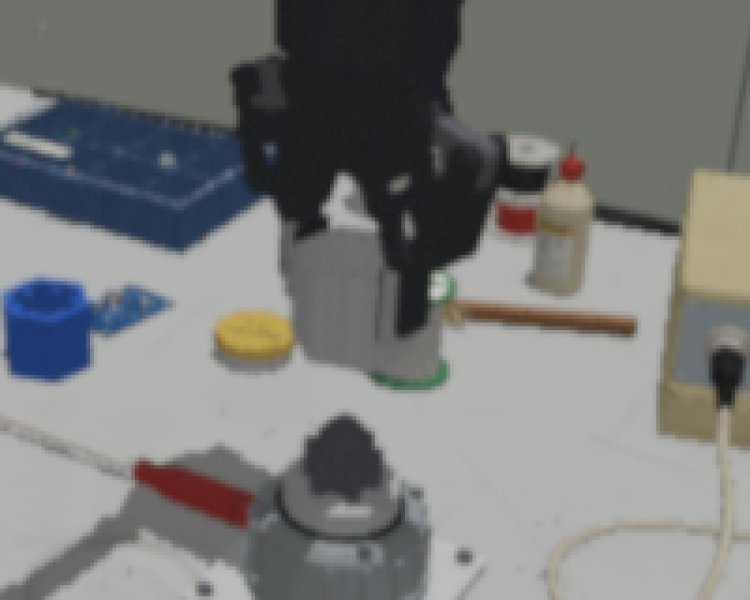

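The side crop shows the hub held upright at (345,300), straight above the shaft nose (345,418). Measured position is within 1 mm, so I descend over the nose.

Call:
jog_arm(
  plan=[
    {"tx":0,"ty":-0.003,"tz":0.03,"ax":0,"ay":0,"az":0,"jaw":0.5},
    {"tx":0,"ty":-0.003,"tz":0.07,"ax":0,"ay":0,"az":0,"jaw":0.5},
    {"tx":0,"ty":-0.003,"tz":0.11,"ax":0,"ay":0,"az":0,"jaw":0.5},
    {"tx":0,"ty":-0.003,"tz":0.15,"ax":0,"ay":0,"az":0,"jaw":0.5},
    {"tx":0,"ty":-0.003,"tz":0.19,"ax":0,"ay":0,"az":0,"jaw":0.5},
    {"tx":0,"ty":-0.003,"tz":0.21,"ax":0,"ay":0,"az":0,"jaw":0.5},
    {"tx":0,"ty":-0.003,"tz":0.23,"ax":0,"ay":0,"az":0,"jaw":0.5},
    {"tx":0,"ty":-0.003,"tz":0.23,"ax":0,"ay":0,"az":0,"jaw":0.5},
  ],
)

```text
time: 7.08
position: [0.4887, -0.0517, 0.1747]
tcp_rot: [0.165, 0.986, 0.0, -0.001]
wrist_force: [0.5, 0.0, -1.4]
grip_width: 0.0491
grasp_force: 63.0
```

Call:
jog_arm(
  plan=[
    {"tx":0,"ty":0,"tz":0.01,"ax":0,"ay":0,"az":0,"jaw":0.5},
    {"tx":0,"ty":0,"tz":0.02,"ax":0,"ay":0,"az":0,"jaw":0.5},
    {"tx":0,"ty":0,"tz":0.03,"ax":0,"ay":0,"az":0,"jaw":0.5},
    {"tx":0,"ty":0,"tz":0.03,"ax":0,"ay":0,"az":0,"jaw":0.5},
    {"tx":0,"ty":0,"tz":0.03,"ax":0,"ay":0,"az":0,"jaw":0.5},
  ],
)

```text
time: 7.5
position: [0.4889, -0.0513, 0.17]
tcp_rot: [0.165, 0.986, 0.0, -0.0]
wrist_force: [-1.7, 2.8, -0.6]
grip_width: 0.0492
grasp_force: 63.0
```

Call:
jog_arm(
  plan=[
    {"tx":0.002,"ty":0.002,"tz":0.01,"ax":0,"ay":0,"az":0,"jaw":0.5},
    {"tx":0.002,"ty":0.002,"tz":0.017,"ax":0,"ay":0,"az":0,"jaw":0.5},
    {"tx":0.002,"ty":0.002,"tz":0.024,"ax":0,"ay":0,"az":0,"jaw":0.5},
    {"tx":0.002,"ty":0.002,"tz":0.03,"ax":0,"ay":0,"az":0,"jaw":0.5},
    {"tx":0.002,"ty":0.002,"tz":0.03,"ax":0,"ay":0,"az":0,"jaw":0.5},
  ],
)

```text
time: 7.92
position: [0.4887, -0.0511, 0.1634]
tcp_rot: [0.165, 0.986, 0.0, -0.0]
wrist_force: [-0.2, 1.4, -1.5]
grip_width: 0.0494
grasp_force: 63.1
```

Already below the tooth tops with no axial force, so the teeth seem to be entering. Continuing gently.

Call:
jog_arm(
  plan=[
    {"tx":0,"ty":0,"tz":0.008,"ax":0,"ay":0,"az":0,"jaw":0.5},
    {"tx":0,"ty":0,"tz":0.015,"ax":0,"ay":0,"az":0,"jaw":0.5},
    {"tx":0,"ty":0,"tz":0.02,"ax":0,"ay":0,"az":0,"jaw":0.5},
    {"tx":0,"ty":0,"tz":0.02,"ax":0,"ay":0,"az":0,"jaw":0.5},
  ],
)

```text
time: 8.25
position: [0.4887, -0.0511, 0.1596]
tcp_rot: [0.165, 0.986, 0.0, -0.0]
wrist_force: [-1.2, 2.5, -1.6]
grip_width: 0.0493
grasp_force: 63.1
```

Call:
jog_arm(
  plan=[
    {"tx":0.002,"ty":0.002,"tz":0.01,"ax":0,"ay":0,"az":0,"jaw":0.5},
    {"tx":0.002,"ty":0.002,"tz":0.02,"ax":0,"ay":0,"az":0,"jaw":0.5},
    {"tx":0.002,"ty":0.002,"tz":0.03,"ax":0,"ay":0,"az":0,"jaw":0.5},
    {"tx":0.002,"ty":0.002,"tz":0.04,"ax":0,"ay":0,"az":0,"jaw":0.5},
    {"tx":0.002,"ty":0.002,"tz":0.05,"ax":0,"ay":0,"az":0,"jaw":0.5},
    {"tx":0.002,"ty":0.002,"tz":0.05,"ax":0,"ay":0,"az":0,"jaw":0.5},
  ],
)

```text
time: 8.75
position: [0.4884, -0.0508, 0.1492]
tcp_rot: [0.165, 0.986, -0.0, -0.0]
wrist_force: [-0.3, -0.0, -3.1]
grip_width: 0.0495
grasp_force: 63.1
```

Call:
jog_arm(
  plan=[
    {"tx":0,"ty":0,"tz":0.006,"ax":0,"ay":0,"az":0,"jaw":0.5},
    {"tx":0,"ty":0,"tz":0.012,"ax":0,"ay":0,"az":0,"jaw":0.5},
    {"tx":0,"ty":0,"tz":0.018,"ax":0,"ay":0,"az":0,"jaw":0.5},
    {"tx":0,"ty":0,"tz":0.018,"ax":0,"ay":0,"az":0,"jaw":0.5},
  ],
)

```text
time: 9.08
position: [0.4886, -0.0508, 0.1468]
tcp_rot: [0.165, 0.986, -0.0, 0.0]
wrist_force: [-2.3, -0.0, 2.9]
grip_width: 0.0495
grasp_force: 63.6
```

Call:
jog_arm(
  plan=[
    {"tx":0,"ty":0,"tz":0.008,"ax":0,"ay":0,"az":0,"jaw":0.5},
    {"tx":0,"ty":0,"tz":0.016,"ax":0,"ay":0,"az":0,"jaw":0.5},
    {"tx":0,"ty":0,"tz":0.02,"ax":0,"ay":0,"az":0,"jaw":0.5},
    {"tx":0,"ty":0,"tz":0.02,"ax":0,"ay":0,"az":0,"jaw":0.5},
  ],
)

```text
time: 9.42
position: [0.4887, -0.0508, 0.1432]
tcp_rot: [0.165, 0.986, -0.0, 0.0]
wrist_force: [-4.6, 0.2, 6.8]
grip_width: 0.0492
grasp_force: 63.9
```

```bash
python3 - <<'E'
from rig import sensors,cams
from h import *
d=cams.get_image("side")
cv2.imwrite("pics/s3.png",cv2.resize(d["img"][170:310,290:460,::-1],(720,593),interpolation=3))
s=sensors.sense();print(s["position"],s["wrist_force"])
E
```

```text
[ 0.48868048 -0.05077237  0.14332893] [-4.01305097  0.07187267  7.36751098]
```

View pics/s3.png

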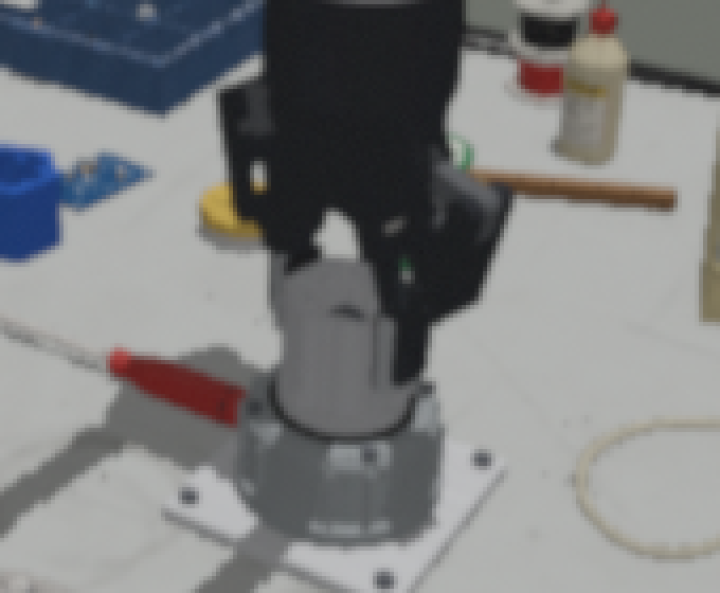

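The crop shows the hub seated on the shoulder at (345,415), with the screwdriver undisturbed. The force followed the spring (about 9 N). I ease off, release and retreat.

Call:
jog_arm(
  plan=[
    {"tx":0,"ty":0,"tz":-0.006,"ax":0,"ay":0,"az":0,"jaw":0.5},
    {"tx":0,"ty":0,"tz":-0.012,"ax":0,"ay":0,"az":0,"jaw":0.5},
    {"tx":0,"ty":0,"tz":-0.012,"ax":0,"ay":0,"az":0,"jaw":0.5},
    {"tx":0,"ty":0,"tz":-0.012,"ax":0,"ay":0,"az":0,"jaw":0.8},
    {"tx":0,"ty":0,"tz":-0.012,"ax":0,"ay":0,"az":0,"jaw":0.8},
    {"tx":0,"ty":0,"tz":-0.012,"ax":0,"ay":0,"az":0,"jaw":0.8},
    {"tx":0,"ty":0,"tz":-0.012,"ax":0,"ay":0,"az":0,"jaw":0.8},
    {"tx":0,"ty":0,"tz":-0.012,"ax":0,"ay":0,"az":0,"jaw":0.8},
  ],
)

```text
time: 10.13
position: [0.4885, -0.0507, 0.1443]
tcp_rot: [0.165, 0.986, -0.0, -0.0]
wrist_force: [0.8, -0.2, 0.3]
grip_width: 0.0684
grasp_force: 0.0
```

Released. Now straight up and away so the camera can see.

Call:
jog_arm(
  plan=[
    {"tx":0,"ty":0,"tz":-0.05,"ax":0,"ay":0,"az":0,"jaw":0.8},
    {"tx":0,"ty":0,"tz":-0.15,"ax":0,"ay":0,"az":0,"jaw":0.8},
    {"tx":0,"ty":0,"tz":-0.25,"ax":0,"ay":0,"az":0,"jaw":0.8},
    {"tx":0,"ty":0,"tz":-0.35,"ax":0,"ay":0,"az":0,"jaw":0.8},
    {"tx":0,"ty":0,"tz":-0.45,"ax":0,"ay":0,"az":0,"jaw":0.8},
    {"tx":0,"ty":0,"tz":-0.55,"ax":0,"ay":0,"az":0,"jaw":0.8},
    {"tx":0,"ty":0,"tz":-0.65,"ax":0,"ay":0,"az":0,"jaw":0.8},
    {"tx":0,"ty":0,"tz":-0.65,"ax":0,"ay":0,"az":0,"jaw":0.8},
  ],
)

```text
time: 10.8
position: [0.4895, -0.0508, 0.2805]
tcp_rot: [0.165, 0.986, -0.0, 0.004]
wrist_force: [0.2, 0.1, 0.3]
grip_width: 0.0682
grasp_force: 0.0
```

Call:
jog_arm(
  plan=[
    {"tx":0,"ty":0.1,"tz":0,"ax":0,"ay":0,"az":0,"jaw":0.8},
    {"tx":0,"ty":0.25,"tz":0,"ax":0,"ay":0,"az":0,"jaw":0.8},
    {"tx":0,"ty":0.4,"tz":0,"ax":0,"ay":0,"az":0,"jaw":0.8},
    {"tx":0,"ty":0.55,"tz":0,"ax":0,"ay":0,"az":0,"jaw":0.8},
    {"tx":0,"ty":0.7,"tz":0,"ax":0,"ay":0,"az":0,"jaw":0.8},
    {"tx":0,"ty":0.85,"tz":0,"ax":0,"ay":0,"az":0,"jaw":0.8},
    {"tx":0,"ty":0.95,"tz":0,"ax":0,"ay":0,"az":0,"jaw":0.8},
    {"tx":0,"ty":0.95,"tz":0,"ax":0,"ay":0,"az":0,"jaw":0.8},
  ],
)

```text
time: 11.47
position: [0.5506, 0.1324, 0.2736]
tcp_rot: [0.163, 0.987, 0.001, -0.001]
wrist_force: [-0.6, 0.0, -0.2]
grip_width: 0.0684
grasp_force: 0.0
```

```bash
python3 - <<'E'
from rig import sensors,cams
from h import *
for n in("side","top"):
    d=cams.get_image(n);P=cloud(d)
    r=np.hypot(P[...,0]-.489,P[...,1]+.051);k=(r<.035)&(P[...,2]>.095)&(P[...,2]<.15);q=P[k]
    print(n,k.sum(),np.percentile(q[:,2],[50,90,98]).round(4) if k.sum() else "",q.min(0),q.max(0))
    cv2.imwrite(f"pics/{n}4.png",cv2.resize(d["img"][170:330,240:440,::-1] if n=="side" else d["img"][200:300,250:430,::-1],(700,560 if n=="side" else 389),interpolation=3))
E
```

```text
side 521 [0.1036 0.1072 0.108 ] [ 0.46260273 -0.08011658  0.09504168] [ 0.51777225 -0.02491399  0.10859243]
top 481 [0.1076 0.1101 0.1115] [ 0.46269661 -0.07958958  0.09525356] [ 0.51565514 -0.02424582  0.11277573]
```

View pics/side4.png

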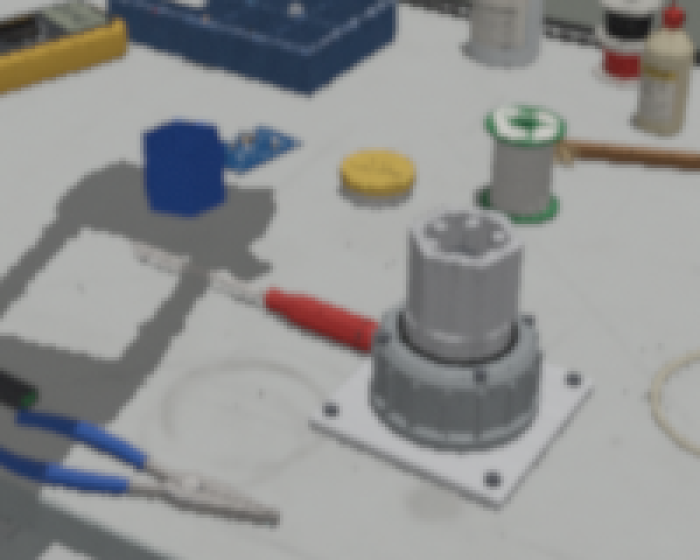

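The hub stands upright on the shoulder (crop (463,285)) with its top at 0.108 m, which is 64 + 44 mm, so it is fully home. The screwdriver and tin are untouched.

```bash
python3 -c "
from rig import order;print(order.hand_in())"
```

```text
the job is handed in; nothing more can be done
None
```

The steel hub is meshed on the splined shaft, fully home against the shoulder and released; it meshed without rocking, the readings showed a push of about 9 N, the screwdriver and flux tin look undisturbed, and the job was handed in at about 11.6 s with no verdict returned.

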